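Set out the glaze samples on the ware board

ROBOT

A 6-joint arm with a two-finger parallel gripper is mounted at the origin on a cart in front of the work surface, level with it; the furniture and walls round the work are solid. World frame = base frame: x ahead of the robot, y to its left, z up, the work surface at z = 0. Lengths are in m, angles in rad, forces in N, time in s.
With the tool pointing down it reaches from about 0.35 to 0.775 m from the base axis. Payload 5.5 kg.
Tool frame: the origin (TCP) lies midway between the tips of the shut fingers; the grasp point (between the pads) lies 19 mm behind it; z points along the fingers, y is the line along which they close (so a half turn about z gives the same grasp; the last joint's range is limited). The gripper opens to 85 mm and grips with 20 to 120 N. Pads are 22 mm wide; open, the fingers measure 114 mm over their backs; the gripper's body (76 mm by 85 mm) begins 54 mm behind the grasp point. The pads swing forward as they close: fully open they stand 13 mm farther back than shut.
Start: joints at [-1.463, 0.313, 0.046, 1.304, 0, 1.431], TCP at [0.141, -0.557, 0.231] pointing down, gripper open.
Joint ranges: [-2.76, 2.76], [-0.86, 1.69], [-1.03, 1.26], [-2.2, 2.34], [-1.47, 1.5], [-3.14, 3.14]. Speed limits (rad/s): [2.57, 2.57, 3.14, 3.14, 3.14, 3.14].

INTERFACE

Orientations are given as a unit quaternion [w, x, y, z].
In Python, from workcell import telemetry, imaging, env gives the robot as it stands. The module is installed in compiled form; this text tells all that it offers.
- The arm moves only by the tool step_arm, never from a script. Its argument "moves" is a list of rows, each a list of 3 entries, a list of its own where there are three numbers: the shift along the tool's x, y, z in mm, then the turn, a rotation vector about the tool's x, y, z in rad, then the finger opening in mm, from 0 to 85.4. A call has 1 to 8 rows; each row is the pose to reach, as a shift and turn from the pose commanded when the call began, along the tool's axes at that moment; what a row does not reach only later rows make up. A row lasts 1/12 s, in which the tool goes at most 41.7 mm and 7.16 degrees, less where a joint would pass 70% of its speed; a pose out of reach is approached as far as the arm can. A call with a gripper value outside its range is refused whole. The fingers move at their own pace and stop on an object; "grip_force" is the grip in N (left out, the last holds). Time passes only in rows, so rows that repeat a pose let the fingers close. It gives the time, the measured TCP pose, the force, the opening and the grip force at its end, in the units of the state.
- telemetry.get_state(): the state, without advancing time (a new reading comes with each control period).
- imaging.read_camera(name): name is "scene" or "top" or "wrist"; returns the picture (384x512x3 uint8, red, green, blue); there is no depth.
- imaging.camera_params(name): a dict with "camera_matrix" (3x3 intrinsics, pixels), "pose" (4x4, takes a point from camera to world coordinates). Camera axes: x right, y up, looking along -z (the intrinsics and any distortion apply to the point x, -y, -z); pixel columns grow to the right and rows downward; lengths in m; the calibration is good to about 2 mm. The wrist camera is an equidistant fisheye: a pixel r from the principal point sees the ray r / f radians off the axis. A picture is of the moment at which its call begins: read the wrist's pose just before it. camera_params takes no time and is no camera call; for the wrist camera it gives the pose at the moment of the call.
- env.hand_in(): hands the job in; it is judged then, once.
The state is a dict: "clock": time; "joint_pos": joint angles; "qvel": joint speeds; "tau": joint torques, N m; "tcp_pos": TCP position; "orientation": TCP orientation; "wrist_force": force on the tool from outside, world axes, zero at the start; "ft_torque": the same for the moment, N m; "finger_gap": finger opening in m; "grip_force": force on a finger pad.
Only numpy, scipy, OpenCV 4.12 (cv2) and the standard library are available. Lean on these libraries where they do the work, as an engineer would, in place of code of your own. Each camera call takes 0.05 s, during which the arm holds its last target. There are 200 camera calls.

TASK

Set out the glaze samples on the wooden ware board: stand the green jar in the middle of the green tile and the rust-brown jar in the middle of the brown tile, and stand the white jar with the red lid on the board midway between those two tiles. Then lay the loose white-glazed tile flat and centred on top of the white jar's red lid. Leave the blue jar upright where it stands, and knock nothing over.

Things in the scene. Friction and masses are not known exactly. Their poses are not given: they have to be found in the camera images.
- green_jar_mid (a point): Centre (half-way up) of the green screw-top jar with a white lid: 66 mm in diameter, 85 mm high, lid about 60 mm in diameter and 10 mm high at the top; origin 42.5 mm above its foot; its axis z points up; the jar is round and may be turned any way. Loose; stands on the bench.
- brown_jar_mid (a point): Centre (half-way up) of the rust-brown screw-top jar with a white lid: 60 mm in diameter, 70 mm high, lid about 54 mm in diameter and 8 mm high at the top; origin 35 mm above its foot; its axis z points up; the jar is round and may be turned any way. Loose; stands on the bench.
- white_jar_mid (a point): Centre (half-way up) of the slim white screw-top jar with a red lid: 52 mm in diameter, 95 mm high, with a flat red lid 48 mm in diameter; origin 47.5 mm above its foot and below the lid's top; its axis z points up; the jar is round and may be turned any way. Loose; stands on the bench.
- white_tile_mid (a point): Centre of the loose terracotta test tile with a white glazed face: 74 mm (its x) by 50 mm (its y) by 9 mm thick, lying flat with the glaze up (z up) on the bench; origin half-way up. It may be turned any way when it is laid on the lid.
- green_tile_top (a point): Centre of the upper face of the terracotta tile with a green glazed face, 78 mm (its x, across the board) by 56 mm (its y, along the board) by 9 mm thick, fixed on the ware board near one end (either end); z up.
- brown_tile_top (a point): Centre of the upper face of the terracotta tile with a brown glazed face, 78 mm (its x, across the board) by 57 mm (its y, along the board) by 9 mm thick, fixed on the ware board near the other end; z up.
- board_mid (a point): Centre of the upper face of the fixed wooden ware board, midway between the two fixed tiles, which lie 130 mm to either side of it. The board is 95 mm (x, across) by 360 mm (y, along) and its top is 18 mm above the bench; z up.
- blue_jar_mid (a point): Centre (half-way up) of the dark blue screw-top jar with a black lid, 56 mm in diameter, 75 mm high, loose, standing among the others on the bench; origin 37.5 mm above its foot; z up. It belongs to another job and stays where it is.

How it is judged:
By the outcome, as a careful person would: the job done as asked, in the order asked, and still so for the second after the job is handed in, with the robot touching nothing.
It also fails if it takes over 99 s, if anything falls off the work surface, if the arm or the gripper's body presses on something with over 40 N, if the wrist force passes 120 N, or if a joint passes its speed limit or range.

## Working session

There is one attempt and no reset: what is moved stays moved. The work goes in short steps, Python scripts to look and compute and a tool call to move; the robot and the scene stay as the last step left them, time stands still between calls to the robot, and variables do not carry over. Pictures are saved under pics/ and viewed, at most 14 in all, crops included, and the job is handed in when it is done.

Besides the shell and the picture viewer there is one more tool, called after "Request:" by a JSON object that holds its "method" and its "body", one argument or row to a line. step_arm: Moves the arm, as the interface text tells. Its arguments: {"type":"object","properties":{"moves":{"type":"array"},"grip_force":{"type":"number"}},"required":["moves"]}

```bash
mkdir -p pics
cat > h.py <<'E'
import numpy as np, cv2
from scipy.spatial.transform import Rotation as R
from workcell import telemetry, imaging, env
def snap(n,f):
    P=imaging.camera_params(n); im=imaging.read_camera(n)
    cv2.imwrite('pics/'+f+'.png',im[:,:,::-1]); return im,P
def back(P,uv,z,fish=False):
    K=np.array(P['camera_matrix']);T=np.array(P['pose'])
    d=np.array([(uv[0]-K[0,2])/K[0,0],(uv[1]-K[1,2])/K[1,1]])
    if fish:
        r=np.hypot(*d); ray=np.r_[d/max(r,1e-9)*np.sin(r),np.cos(r)]
    else: ray=np.r_[d,1]
    ray=T[:3,:3]@(ray*[1,-1,-1]); o=T[:3,3]
    return o+ray*(z-o[2])/ray[2]
def proj(P,p,fish=False):
    K=np.array(P['camera_matrix']);T=np.array(P['pose'])
    c=(T[:3,:3].T@(np.array(p)-T[:3,3]))*[1,-1,-1]
    if fish:
        r=np.hypot(c[0],c[1]);th=np.arctan2(r,c[2]);d=c[:2]/max(r,1e-9)*th
    else: d=c[:2]/c[2]
    return d*[K[0,0],K[1,1]]+K[:2,2]
def tool(dp):
    """world shift (m) -> tool mm"""
    s=telemetry.get_state();q=s['orientation']
    return R.from_quat([q[1],q[2],q[3],q[0]]).inv().apply(dp)*1000
E
python3 - <<'E'
from h import *
for n in ['scene','top']:
    im,P=snap(n,n+'0');print(n,P)
s=telemetry.get_state();print({k:np.round(v,3) for k,v in s.items()})
E
```

```text
scene {'camera_matrix': array([[426.57415568,   0.        , 247.0289087 ],
       [  0.        , 426.57415568, 197.12716791],
       [  0.        ,   0.        ,   1.        ]]), 'pose': array([[-0.85871189,  0.24532226, -0.44992319, -0.03422495],
       [-0.51243575, -0.41936303,  0.74936256,  0.78552911],
       [-0.00484584,  0.87404327,  0.48582392,  0.62793041],
       [ 0.        ,  0.        ,  0.        ,  1.        ]])}
top {'camera_matrix': array([[358.18650852,   0.        , 257.06660367],
       [  0.        , 358.18650852, 191.84596152],
       [  0.        ,   0.        ,   1.        ]]), 'pose': array([[ 0.01512789,  0.99152586, -0.12902566,  0.35086147],
       [-0.99951041,  0.01853031,  0.02521042, -0.05795762],
       [ 0.02738767,  0.12858111,  0.99132074,  0.94833804],
       [ 0.        ,  0.        ,  0.        ,  1.        ]])}
{'clock': np.float64(0.1), 'joint_pos': array([-1.463,  0.314,  0.045,  1.304,  0.   ,  1.431]), 'qvel': array([ 0.001, -0.002,  0.004, -0.   , -0.001, -0.   ]), 'tau': array([ 2.0000e-03, -4.8172e+01,  2.9925e+01,  1.3000e-02, -0.0000e+00,
        0.0000e+00]), 'tcp_pos': array([ 0.141, -0.557,  0.231]), 'orientation': array([-0.001,  0.992,  0.124,  0.   ]), 'wrist_force': array([-0.061, -0.633,  0.379]), 'ft_torque': array([-0.005, -0.023,  0.049]), 'grip_force': np.float64(0.0), 'finger_gap': np.float64(0.086)}
```

View pics/top0.png

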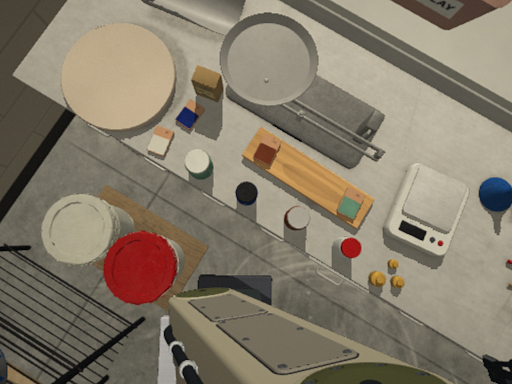

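View pics/scene0.png

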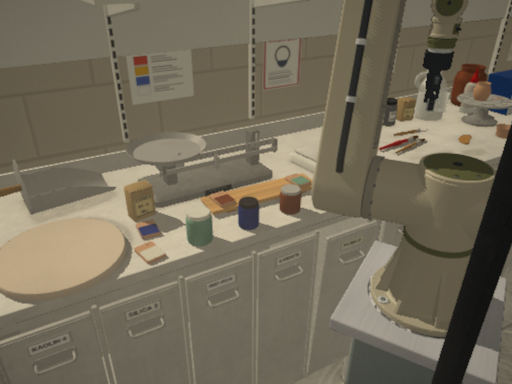

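The top view shows the lids of the green jar at about (198,160), blue at (246,193), brown at (297,218) and white/red at (350,247). The white tile is at (160,141), the brown tile at (266,152) and the green tile at (350,205). A balance stands behind the board.

Run:
```python
import cv2
im=cv2.imread('pics/top0.png')
c=im[110:270,135:385]
cv2.imwrite('pics/c0.png',cv2.resize(c,None,fx=3.2,fy=3.2,interpolation=cv2.INTER_CUBIC))
```

```text
(no output)
```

View pics/c0.png

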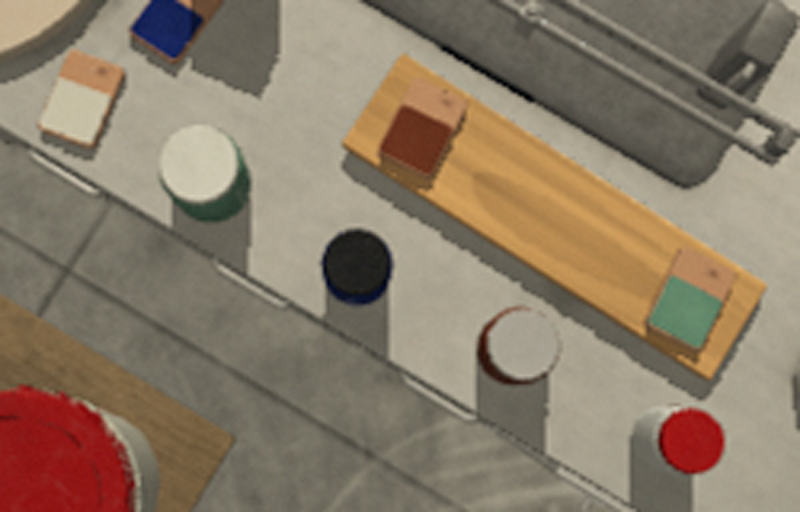

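Run:
```python
from h import *
P=imaging.camera_params('top')
pts=dict(green=(202,164,.085),blue=(357,265,.075),brown=(523,344,.070),white=(691,440,.095),wt=(83,98,.009),gt=(691,298,.027),bt=(424,127,.027),board=(555,216,.018),
wtA=(76,50,.009),wtB=(126,66,.009),wtC=(95,147,.009),wtD=(40,125,.009),b1=(405,55,.018),b2=(765,288,.018),b3=(711,379,.018),b4=(345,145,.018),e1=(0,125,0),e2=(630,505,0))
W={}
for k,(x,y,z) in pts.items():
    u=((x+.5)/3.2-.5+135,(y+.5)/3.2-.5+110); W[k]=p=back(P,u,z); print(k,np.round(p,4),round(np.hypot(p[0],p[1]),3))
for a,b in [('gt','bt'),('wtA','wtD'),('wtA','wtB'),('b1','b2'),('b1','b4')]:
    d=W[b]-W[a];print(a,b,np.linalg.norm(d).round(4),np.degrees(np.arctan2(d[1],d[0])).round(1))
print(((W['gt']+W['bt'])/2).round(4))
P=imaging.camera_params('scene')
for k in ['green','blue','brown','white','wt','gt','bt']: print(k,proj(P,W[k]).round(0))
```

```text
green [0.5369 0.0664 0.085 ] 0.541
blue [ 0.4625 -0.0535  0.075 ] 0.466
brown [ 0.4043 -0.1821  0.07  ] 0.443
white [ 0.3337 -0.3036  0.095 ] 0.451
wt [0.6074 0.1784 0.009 ] 0.633
gt [ 0.4466 -0.3253  0.027 ] 0.553
bt [ 0.5843 -0.1063  0.027 ] 0.594
board [ 0.5136 -0.216   0.018 ] 0.557
wtA [0.6487 0.1863 0.009 ] 0.675
wtB [0.6358 0.1439 0.009 ] 0.652
wtC [0.5658 0.1664 0.009 ] 0.59
wtD [0.5835 0.2128 0.009 ] 0.621
b1 [ 0.6481 -0.0901  0.018 ] 0.654
b2 [ 0.4569 -0.3895  0.018 ] 0.6
b3 [ 0.3816 -0.3431  0.018 ] 0.513
b4 [ 0.5699 -0.0414  0.018 ] 0.571
e1 [0.585  0.2487 0.    ] 0.636
e2 [ 0.2786 -0.2798  0.    ] 0.395
gt bt 0.2587 57.9
wtA wtD 0.0704 157.9
wtA wtB 0.0443 -106.9
b1 b2 0.3552 -122.6
b1 b4 0.0921 148.1
[ 0.5155 -0.2158  0.027 ]
green [199. 210.]
blue [249. 201.]
brown [291. 188.]
white [331. 169.]
wt [150. 250.]
gt [298. 178.]
bt [222. 197.]
```

```bash
cat >> h.py <<'E'
def plan(xyz,yaw=57.7):
    """tool-down pose with tool y at yaw deg: shift mm and rotvec in present tool axes"""
    s=telemetry.get_state();q=s['orientation'];r=R.from_quat([q[1],q[2],q[3],q[0]])
    a=np.radians(yaw+90);x=np.array([np.cos(a),np.sin(a),0]);z=np.array([0,0,-1.]);y=np.cross(z,x)
    t=R.from_matrix(np.c_[x,y,z])
    d=r.inv().apply(np.array(xyz)-s['tcp_pos'])*1000
    print('shift',d.round(1),'turn',(r.inv()*t).as_rotvec().round(3),'tcp',s['tcp_pos'].round(4),'clock',s['clock'],'j',s['joint_pos'].round(2),'gap',round(float(s['finger_gap']),4),'F',s['wrist_force'].round(1))
E
python3 - <<'E'
from h import *
plan([.5,.0664,.25],57.7+180)
plan([.5,.0664,.25])
from scipy.optimize import least_squares
A=imaging.camera_params('top');B=imaging.camera_params('scene')
for a,b in [((378,154),(277,148)),((268,72),(170,150)),((207,72),(135,186))]:
    f=least_squares(lambda p:np.r_[proj(A,p)-a,proj(B,p)-b],[.6,-.2,.1]);print(f.x.round(3),f.fun.round(1))
E
```

```text
shift [ 501.  -516.3  -18.6] turn [-0.002  0.     0.812] tcp [ 0.141  -0.557   0.2305] clock 0.1 j [-1.46  0.31  0.05  1.3   0.    1.43] gap 0.0857 F [-0.1 -0.6  0.4]
shift [ 501.  -516.3  -18.6] turn [-1.00e-03 -2.00e-03 -2.33e+00] tcp [ 0.141  -0.557   0.2305] clock 0.1 j [-1.46  0.31  0.05  1.3   0.    1.43] gap 0.0857 F [-0.1 -0.6  0.4]
[ 0.559 -0.38   0.088] [ 0.8  1.7 -2.4 -0.2]
[ 0.749 -0.098  0.14 ] [-1.1 -2.   2.7  0.9]
[0.766 0.051 0.086] [ 0.   0.  -0.1 -0. ]
```

Request:
{"method": "step_arm", "body": {
  "moves": [
    [[210, -210, -20], [0, 0, -0.9], 85],
    [[210, -210, -20], [0, 0, -0.9], 85],
    [[210, -210, -20], [0, 0, -0.9], 85],
    [[210, -210, -20], [0, 0, -0.9], 85],
    [[210, -210, -20], [0, 0, -0.9], 85],
    [[210, -210, -20], [0, 0, -0.9], 85],
    [[210, -210, -20], [0, 0, -0.9], 85],
    [[210, -210, -20], [0, 0, -0.9], 85]
  ]
}}

```text
clock: 0.77
tcp_pos: [0.2947, -0.297, 0.2517]
orientation: [-0.001, 0.837, 0.547, 0.001]
wrist_force: [-0.7, -0.1, -0.8]
finger_gap: 0.085
grip_force: 0.0
```

Run:
```python
from h import *
plan([.5,.0664,.25])
s=telemetry.get_state();P=imaging.camera_params('wrist');print(P)
print(tool(P['pose'][:3,3]-s['tcp_pos']),tool(-P['pose'][:3,2]))
```

```text
shift [415.2  42.5   2.7] turn [ 1.000e-03 -2.000e-03 -1.419e+00] tcp [ 0.2947 -0.297   0.2517] clock 0.7667 j [-0.98  0.   -0.27  1.29  0.    1.  ] gap 0.085 F [-0.7 -0.1 -0.8]
{'camera_matrix': array([[297.31863964,   0.        , 259.9930876 ],
       [  0.        , 297.31863964, 194.80962657],
       [  0.        ,   0.        ,   1.        ]]), 'pose': array([[ 0.91611875,  0.3844667 ,  0.11363007,  0.32346705],
       [-0.40090544,  0.87934209,  0.25696755, -0.23128021],
       [-0.00112424, -0.2809677 ,  0.95971657,  0.39516394],
       [ 0.        ,  0.        ,  0.        ,  1.        ]])}
[ 7.20995393e+01 -2.28666298e-03 -1.43311461e+02] [-2.83261649e+02 -9.12402357e-01  9.59042234e+02]
```

Run:
```python
from h import *
plan([.537,.0664,.22])
```

```text
shift [430.   76.4  32.7] turn [ 1.000e-03 -2.000e-03 -1.419e+00] tcp [ 0.2947 -0.297   0.2517] clock 0.7667 j [-0.98  0.   -0.27  1.29  0.    1.  ] gap 0.085 F [-0.7 -0.1 -0.8]
```

Request:
{"method": "step_arm", "body": {
  "moves": [
    [[300, 53, 23], [0, 0, -0.98], 85],
    [[300, 53, 23], [0, 0, -0.98], 85],
    [[300, 53, 23], [0, 0, -0.98], 85],
    [[300, 53, 23], [0, 0, -0.98], 85],
    [[300, 53, 23], [0, 0, -0.98], 85],
    [[300, 53, 23], [0, 0, -0.98], 85],
    [[300, 53, 23], [0, 0, -0.98], 85],
    [[300, 53, 23], [0, 0, -0.98], 85]
  ]
}}

```text
clock: 1.43
tcp_pos: [0.4663, -0.0467, 0.2275]
orientation: [-0.0, 0.481, 0.877, 0.001]
wrist_force: [-1.0, -1.1, 0.5]
finger_gap: 0.0849
grip_force: 0.0
```

Run:
```python
from h import *
plan([.537,.0664,.22])
```

```text
shift [ 57.4 120.4   7.7] turn [ 0.001 -0.001 -0.44 ] tcp [ 0.4663 -0.0467  0.2275] clock 1.4333 j [-0.27  0.11 -0.22  1.24  0.    0.73] gap 0.0849 F [-1.  -1.1  0.5]
```

Request:
{"method": "step_arm", "body": {
  "moves": [
    [[57, 120, 8], [0, 0, -0.44], 85],
    [[57, 120, 8], [0, 0, -0.44], 85],
    [[57, 120, 8], [0, 0, -0.44], 85],
    [[57, 120, 8], [0, 0, -0.44], 85],
    [[57, 120, 8], [0, 0, -0.44], 85],
    [[57, 120, 8], [0, 0, -0.44], 85]
  ]
}}

```text
clock: 1.93
tcp_pos: [0.5359, 0.0616, 0.2195]
orientation: [-0.001, 0.283, 0.959, -0.0]
wrist_force: [0.6, 0.1, -0.4]
finger_gap: 0.0848
grip_force: 0.0
```

Run:
```python
from h import *
im,P=snap('wrist','w1')
plan([.537,.0664,.03])
for p in [(.5369,.0664,.085),(.6074,.1784,.009),(.4625,-.0535,.075),(.5843,-.1063,.027)]: print(proj(P,p,True).round(1))
np.save('pw1.npy',P['pose'])
```

```text
shift [  1.7   5.6 189.7] turn [-0.001 -0.001 -0.012] tcp [0.5357 0.0609 0.2198] clock 1.9833 j [-0.04  0.25 -0.07  1.25 -0.    0.54] gap 0.085 F [-0.9  0.4  0.7]
[265.  183.5]
[368.5 168.2]
[132.2 184.3]
[174.9 270. ]
```

View pics/w1.png

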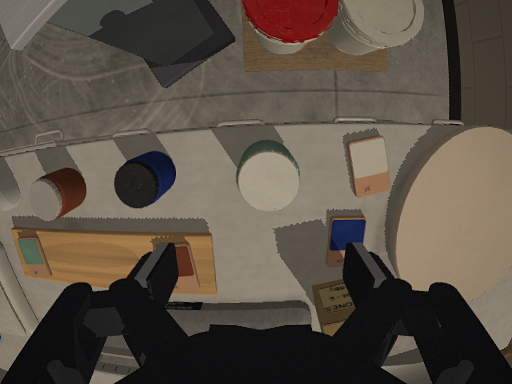

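The wrist view shows the green jar's lid at about (268,180), the white tile at about (369,166) and the blue lid at about (136,184). All agree with the projections to about 3 px.

Run:
```python
from h import *
P=imaging.camera_params('wrist')
print(back(P,(268,180.5),.085,True),back(P,(369,166),.009,True))
p=back(P,(268,180.5),.085,True)
plan([(.5369+p[0])/2,(.0664+p[1])/2,.12]);plan([(.5369+p[0])/2,(.0664+p[1])/2,.03])
```

```text
[0.53587156 0.06971258 0.085     ] [0.60540344 0.17959389 0.009     ]
shift [ 3.2  6.6 99.7] turn [-0.001 -0.001 -0.012] tcp [0.5357 0.0609 0.2198] clock 1.9833 j [-0.04  0.25 -0.07  1.25 -0.    0.54] gap 0.085 F [-0.9  0.4  0.7]
shift [  3.1   6.7 189.7] turn [-0.001 -0.001 -0.012] tcp [0.5357 0.0609 0.2198] clock 1.9833 j [-0.04  0.25 -0.07  1.25 -0.    0.54] gap 0.085 F [-0.9  0.4  0.7]
```

Request:
{"method": "step_arm", "body": {
  "moves": [
    [[3, 7, 35], [0, 0, -0.01], 85],
    [[3, 7, 70], [0, 0, -0.01], 85],
    [[3, 7, 100], [0, 0, -0.01], 85],
    [[3, 7, 100], [0, 0, -0.01], 85]
  ]
}}

```text
clock: 2.32
tcp_pos: [0.5325, 0.0673, 0.1148]
orientation: [-0.005, 0.28, 0.96, -0.002]
wrist_force: [-1.2, -1.0, -1.1]
finger_gap: 0.0851
grip_force: 0.0
```

Run:
```python
from h import *
plan([.5365,.0680,.03])
```

```text
shift [-3.7  3.2 84.8] turn [-0.006 -0.009 -0.004] tcp [0.5325 0.0673 0.1148] clock 2.3167 j [-0.02  0.31 -0.25  1.02 -0.    0.54] gap 0.0851 F [-1.2 -1.  -1.1]
```

Request:
{"method": "step_arm", "body": {
  "moves": [
    [[0, 1, 15], [0, 0, 0], 85],
    [[0, 1, 35], [0, 0, 0], 85],
    [[0, 1, 45], [0, 0, 0], 85],
    [[0, 1, 45], [0, 0, 0], 85],
    [[0, 1, 45], [0, 0, 0], 85]
  ]
}}

```text
clock: 2.73
tcp_pos: [0.5381, 0.0689, 0.0762]
orientation: [-0.0, 0.279, 0.96, -0.0]
wrist_force: [-0.5, 0.0, 0.0]
finger_gap: 0.0848
grip_force: 0.0
```

Run:
```python
from h import *
plan([.5365,.0680,.03])
```

```text
shift [ 0.9 -1.6 46.2] turn [-0.     0.    -0.002] tcp [0.5381 0.0689 0.0762] clock 2.7333 j [-0.02  0.35 -0.3   0.92 -0.    0.54] gap 0.0848 F [-0.5  0.   0. ]
```

Settles well. Down to 0.03, then grip.

Request:
{"method": "step_arm", "body": {
  "moves": [
    [[1, -1.5, 25], [0, 0, 0], 85],
    [[1, -1.5, 46], [0, 0, 0], 85],
    [[1, -1.5, 46], [0, 0, 0], 85],
    [[1, -1.5, 46], [0, 0, 0], 60],
    [[1, -1.5, 46], [0, 0, 0], 50],
    [[1, -1.5, 46], [0, 0, 0], 50],
    [[1, -1.5, 46], [0, 0, 0], 50],
    [[1, -1.5, 46], [0, 0, 0], 50]
  ],
  "grip_force": 40
}}

```text
clock: 3.4
tcp_pos: [0.5381, 0.0688, 0.0314]
orientation: [0.002, 0.278, 0.961, 0.0]
wrist_force: [-1.3, 0.0, 6.2]
finger_gap: 0.0638
grip_force: 45.6
```

Run:
```python
from h import *
plan([.4466,-.3253,.06])
```

```text
shift [-133.4 -381.9  -28.8] turn [ 0.001  0.003 -0.   ] tcp [0.5381 0.0688 0.0314] clock 3.4 j [-0.02  0.39 -0.36  0.81 -0.    0.54] gap 0.0638 F [-1.3  0.   6.2]
```

Request:
{"method": "step_arm", "body": {
  "moves": [
    [[0, 0, -20], [0, 0, 0], 50],
    [[0, 0, -50], [0, 0, 0], 50],
    [[0, 0, -80], [0, 0, 0], 50],
    [[-7, -20, -95], [0, 0, 0], 50],
    [[-17, -50, -95], [0, 0, 0], 50],
    [[-28, -80, -95], [0, 0, 0], 50],
    [[-39, -110, -95], [0, 0, 0], 50],
    [[-50, -140, -95], [0, 0, 0], 50]
  ]
}}

```text
clock: 4.07
tcp_pos: [0.5035, -0.0773, 0.125]
orientation: [0.0, 0.278, 0.961, -0.0]
wrist_force: [0.5, -0.8, -2.6]
finger_gap: 0.0637
grip_force: 46.3
```

Run:
```python
from h import *
plan([.4466,-.3253,.125])
```

```text
shift [ -84.2 -240.1    0. ] turn [0.    0.001 0.001] tcp [ 0.5035 -0.0773  0.125 ] clock 4.0667 j [-0.31  0.25 -0.31  1.01 -0.    0.25] gap 0.0637 F [ 0.5 -0.8 -2.6]
```

Request:
{"method": "step_arm", "body": {
  "moves": [
    [[-11, -32, 0], [0, 0, 0], 50],
    [[-23, -65, 0], [0, 0, 0], 50],
    [[-34, -98, 0], [0, 0, 0], 50],
    [[-46, -131, 0], [0, 0, 0], 50],
    [[-57, -163, 0], [0, 0, 0], 50],
    [[-69, -196, 0], [0, 0, 0], 50],
    [[-79, -225, 0], [0, 0, 0], 50],
    [[-84, -240, 0], [0, 0, 0], 50]
  ]
}}

```text
clock: 4.73
tcp_pos: [0.4459, -0.3277, 0.1248]
orientation: [0.001, 0.28, 0.96, -0.001]
wrist_force: [0.6, -0.4, -3.2]
finger_gap: 0.0642
grip_force: 46.3
```

Request:
{"method": "step_arm", "body": {
  "moves": [
    [[0, 0, 5], [0, 0, 0], 50],
    [[0, 0, 20], [0, 0, 0], 50],
    [[0, 0, 20], [0, 0, 0], 50],
    [[0, 0, 20], [0, 0, 0], 50]
  ]
}}

```text
clock: 5.07
tcp_pos: [0.4459, -0.3225, 0.1036]
orientation: [-0.001, 0.278, 0.961, 0.001]
wrist_force: [0.6, 0.3, -3.2]
finger_gap: 0.0639
grip_force: 46.2
```

Run:
```python
from h import *
im,P=snap('wrist','w2')
plan([.4466,-.3253,.0595])
for p in [(.4466,-.3253,.027),(.4043,-.1821,.07),(.3337,-.3036,.095),(.5843,-.1063,.027)]: print(proj(P,p,True).round(1))
```

```text
shift [-1.4 -2.  44.8] turn [ 0.    -0.001  0.001] tcp [ 0.4465 -0.3229  0.1043] clock 5.1167 j [-0.77  0.34 -0.24  0.99  0.   -0.21] gap 0.064 F [-0.1  0.3 -3.4]
[257.3 206.6]
[411.  59.]
[174.6  50.1]
[508.7 203.2]
```

View pics/w2.png

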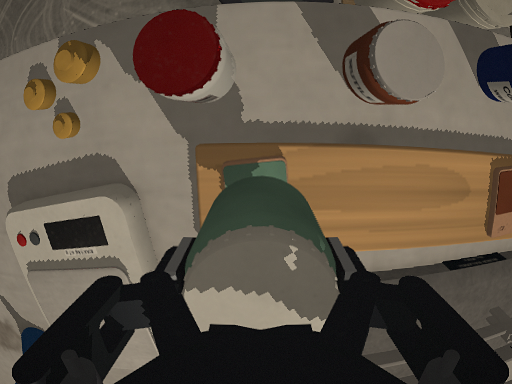

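The green jar is held over the tile. The tile's front top edge runs from (222,165) to (286,158), the red lid is at about (178,53) and the brown jar's lid at about (409,62).

Run:
```python
from h import *
P=imaging.camera_params('wrist')
x=np.array([np.cos(np.radians(147.7)),np.sin(np.radians(147.7)),0]);y=np.array([np.cos(np.radians(57.7)),np.sin(np.radians(57.7)),0])
c=np.array([.4466,-.3253,.027])
for s in(-1,1): print(proj(P,c+.039*x+s*.028*y,True).round(1))
a=back(P,(222,165),.027,True);b=back(P,(286,158),.027,True)
print(a,b,np.linalg.norm(a-b),(a+b)/2-.039*x)
```

```text
[220.1 155.9]
[294.5 155.9]
[ 0.40521818 -0.33080873  0.027     ] [ 0.42654152 -0.28709795  0.027     ] 0.048634526758133984 [ 0.44884506 -0.32979308  0.027     ]
```

Run:
```python
import cv2
im=cv2.imread('pics/w2.png')[130:230,180:340]
cv2.imwrite('pics/c2.png',cv2.resize(im,None,fx=5,fy=5,interpolation=cv2.INTER_CUBIC))
```

```text
(no output)
```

View pics/c2.png

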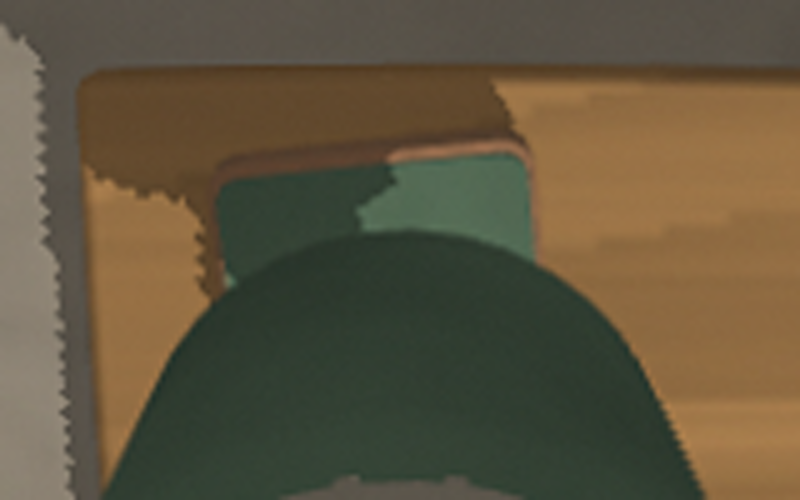

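Run:
```python
from h import *
plan([.4495,-.326,.0595])
```

```text
shift [-4.3 -1.  44.8] turn [ 0.    -0.001  0.001] tcp [ 0.4465 -0.3229  0.1043] clock 5.1167 j [-0.77  0.34 -0.24  0.99  0.   -0.21] gap 0.064 F [-0.1  0.3 -3.4]
```

Request:
{"method": "step_arm", "body": {
  "moves": [
    [[-4, -1, 10], [0, 0, 0], 50],
    [[-4, -1, 25], [0, 0, 0], 50],
    [[-4, -1, 36], [0, 0, 0], 50],
    [[-4, -1, 40], [0, 0, 0], 50],
    [[-4, -1, 40], [0, 0, 0], 50],
    [[-4, -1, 40], [0, 0, 0], 50],
    [[-4, -1, 40], [0, 0, 0], 50]
  ]
}}

```text
clock: 5.7
tcp_pos: [0.4501, -0.3273, 0.0651]
orientation: [0.001, 0.278, 0.961, -0.0]
wrist_force: [-0.5, 0.2, -3.5]
finger_gap: 0.0639
grip_force: 46.2
```

Run:
```python
from h import *
plan([.4495,-.326,.0595])
```

```text
shift [1.2 0.8 5.6] turn [-0.     0.001  0.   ] tcp [ 0.4501 -0.3273  0.0651] clock 5.7 j [-0.77  0.38 -0.28  0.91 -0.   -0.21] gap 0.0639 F [-0.5  0.2 -3.5]
```

Request:
{"method": "step_arm", "body": {
  "moves": [
    [[0.5, 1, 3], [0, 0, 0], 50],
    [[0.5, 1, 5], [0, 0, 0], 50],
    [[0.5, 1, 6.5], [0, 0, 0], 50],
    [[0.5, 1, 6.5], [0, 0, 0], 50],
    [[0.5, 1, 6.5], [0, 0, 0], 50]
  ]
}}

```text
clock: 6.12
tcp_pos: [0.4498, -0.3259, 0.0586]
orientation: [0.0, 0.278, 0.961, -0.0]
wrist_force: [-1.6, 1.8, 4.6]
finger_gap: 0.0641
grip_force: 46.9
```

Request:
{"method": "step_arm", "body": {
  "moves": [
    [[0, 0, 0], [0, 0, 0], 75],
    [[0, 0, 0], [0, 0, 0], 85],
    [[0, 0, 0], [0, 0, 0], 85],
    [[0, 0, -15], [0, 0, 0], 85],
    [[0, 0, -40], [0, 0, 0], 85],
    [[0, 0, -75], [0, 0, 0], 85],
    [[0, 0, -110], [0, 0, 0], 85],
    [[0, 0, -120], [0, 0, 0], 85]
  ]
}}

```text
clock: 6.78
tcp_pos: [0.4516, -0.3277, 0.1833]
orientation: [0.004, 0.278, 0.961, -0.002]
wrist_force: [0.9, -0.3, 0.8]
finger_gap: 0.085
grip_force: 0.0
```

Run:
```python
from h import *
plan([.4043,-.1821,.19])
```

```text
shift [117.7  97.8  -7.8] turn [-0.002  0.008 -0.   ] tcp [ 0.4516 -0.3277  0.1833] clock 6.7833 j [-0.77  0.29 -0.1   1.17 -0.   -0.21] gap 0.085 F [ 0.9 -0.3  0.8]
```

Move above the brown jar. From there the wrist view also covers the placed green jar.

Request:
{"method": "step_arm", "body": {
  "moves": [
    [[29, 24, -8], [0, 0, 0], 85],
    [[58, 48, -8], [0, 0, 0], 85],
    [[87, 72, -8], [0, 0, 0], 85],
    [[112, 93, -8], [0, 0, 0], 85],
    [[118, 98, -8], [0, 0, 0], 85],
    [[118, 98, -8], [0, 0, 0], 85],
    [[118, 98, -8], [0, 0, 0], 85],
    [[118, 98, -8], [0, 0, 0], 85]
  ]
}}

```text
clock: 7.45
tcp_pos: [0.4032, -0.1812, 0.1859]
orientation: [0.001, 0.278, 0.96, -0.0]
wrist_force: [0.2, -0.1, 0.3]
finger_gap: 0.0849
grip_force: 0.0
```

Run:
```python
from h import *
im,P=snap('wrist','w3')
P0=P
cv2.imwrite('pics/w3.png',cv2.resize(im[:,:,::-1],(800,600),interpolation=cv2.INTER_CUBIC))
plan([.4043,-.1821,.022])
for p in [(.4043,-.1821,.07),(.3337,-.3036,.095),(.4625,-.0535,.075),(.5843,-.1063,.027)]: print(proj(P,p,True).round(1)*1.5625)
```

```text
shift [ -1.3   0.  163.8] turn [-0.     0.001 -0.001] tcp [ 0.4031 -0.1813  0.1858] clock 7.5 j [-0.6   0.08 -0.36  1.13 -0.   -0.04] gap 0.085 F [-0.3  0.   0.2]
[405.9375  299.53125]
[165.9375 320.3125]
[635.78125 271.25   ]
[605.9375 419.0625]
```

View pics/w3.png

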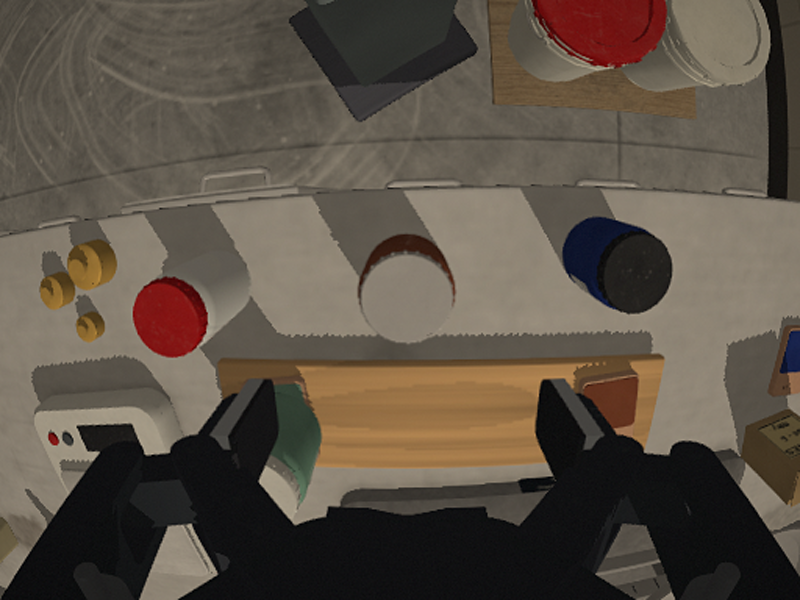

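The brown lid at (407,297), red lid at (170,317) and blue lid at (637,273) match the predictions to about 2 mm. I'll go down on the brown jar.

Request:
{"method": "step_arm", "body": {
  "moves": [
    [[-1, 0, 35], [0, 0, 0], 85],
    [[-1, 0, 70], [0, 0, 0], 85],
    [[-1, 0, 90], [0, 0, 0], 85],
    [[-1, 0, 100], [0, 0, 0], 85],
    [[-1, 0, 100], [0, 0, 0], 85],
    [[-1, 0, 100], [0, 0, 0], 85]
  ]
}}

```text
clock: 8.0
tcp_pos: [0.4031, -0.1812, 0.0852]
orientation: [-0.001, 0.279, 0.96, 0.0]
wrist_force: [0.3, -0.8, 0.5]
finger_gap: 0.0849
grip_force: 0.0
```

Run:
```python
from h import *
plan([.4043,-.1821,.022])
```

```text
shift [-1.6 -0.1 63.2] turn [-0.    -0.001 -0.001] tcp [ 0.4031 -0.1812  0.0852] clock 8.0 j [-0.6   0.16 -0.53  0.88 -0.   -0.04] gap 0.0849 F [ 0.3 -0.8  0.5]
```

Request:
{"method": "step_arm", "body": {
  "moves": [
    [[-1, 0, 25], [0, 0, 0], 85],
    [[-1, 0, 50], [0, 0, 0], 85],
    [[-1, 0, 63], [0, 0, 0], 85],
    [[-1, 0, 63], [0, 0, 0], 85],
    [[-1, 0, 63], [0, 0, 0], 50],
    [[-1, 0, 63], [0, 0, 0], 45],
    [[-1, 0, 63], [0, 0, 0], 45],
    [[-1, 0, 63], [0, 0, 0], 45]
  ]
}}

```text
clock: 8.67
tcp_pos: [0.4054, -0.1822, 0.0247]
orientation: [0.002, 0.278, 0.961, -0.001]
wrist_force: [-2.4, -1.6, 6.2]
finger_gap: 0.058
grip_force: 43.2
```

Run:
```python
from h import *
plan([.5843,-.1063,.125])
```

```text
shift [-111.   159.7 -100. ] turn [-0.     0.004 -0.   ] tcp [ 0.4054 -0.1822  0.0247] clock 8.6667 j [-0.6   0.24 -0.61  0.72 -0.   -0.04] gap 0.058 F [-2.4 -1.6  6.2]
```

Request:
{"method": "step_arm", "body": {
  "moves": [
    [[0, 0, -20], [0, 0, 0], 45],
    [[0, 0, -50], [0, 0, 0], 45],
    [[0, 0, -80], [0, 0, 0], 45],
    [[-8, 12, -100], [0, 0, 0], 45],
    [[-22, 32, -100], [0, 0, 0], 45],
    [[-38, 55, -100], [0, 0, 0], 45],
    [[-54, 78, -100], [0, 0, 0], 45],
    [[-70, 101, -100], [0, 0, 0], 45]
  ]
}}

```text
clock: 9.33
tcp_pos: [0.5185, -0.1326, 0.124]
orientation: [0.001, 0.278, 0.96, -0.0]
wrist_force: [-0.9, -1.1, -3.0]
finger_gap: 0.0579
grip_force: 44.5
```

Request:
{"method": "step_arm", "body": {
  "moves": [
    [[-16, 23, 0], [0, 0, 0], 45],
    [[-30, 43, 0], [0, 0, 0], 45],
    [[-39, 55, 0], [0, 0, 0], 45],
    [[-39, 55, 0], [0, 0, 0], 45],
    [[-39, 55, 0], [0, 0, 0], 45]
  ]
}}

```text
clock: 9.75
tcp_pos: [0.5798, -0.107, 0.1229]
orientation: [-0.0, 0.278, 0.961, -0.0]
wrist_force: [0.6, -0.0, -2.3]
finger_gap: 0.0582
grip_force: 44.5
```

Run:
```python
from h import *
plan([.5843,-.1063,.0530])
im,P=snap('wrist','w4')
np.save('pw4.npy',P['pose'])
im2,_=snap('scene','s4')
a=cv2.resize(im[110:250,180:340],None,fx=3.5,fy=3.5,interpolation=cv2.INTER_CUBIC)
b=cv2.resize(im2[80:260,130:330],None,fx=2.7,fy=2.7)
H=max(a.shape[0],b.shape[0]);c=np.zeros((H,1100,3),np.uint8)
c=np.zeros((600,800,3),np.uint8)
a=cv2.resize(im[130:220,190:340],(450,270),interpolation=cv2.INTER_CUBIC)
b=cv2.resize(im2[100:260,130:330],(400,320))
c[:270,:450]=a;c[280:600,:400]=b;c[300:600,400:800]=cv2.resize(im,(400,300))
cv2.imwrite('pics/c4.png',c[:,:,::-1])
```

```text
shift [-3.4  3.  69.9] turn [-0.     0.     0.001] tcp [ 0.5798 -0.107   0.1229] clock 9.75 j [-0.32  0.39 -0.11  1.07 -0.    0.24] gap 0.0582 F [ 0.6 -0.  -2.3]
```

View pics/c4.png

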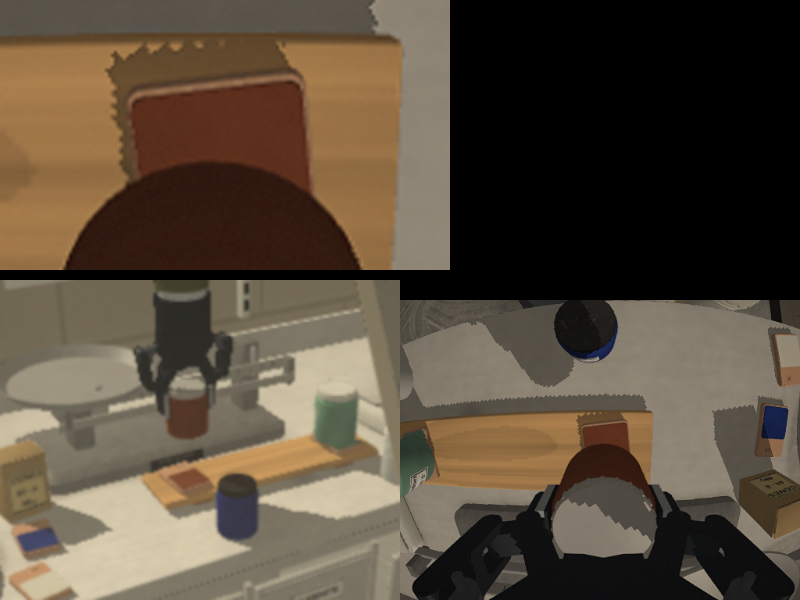

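Run:
```python
from h import *
from scipy.optimize import least_squares
A=imaging.camera_params('top');B=imaging.camera_params('scene');P=imaging.camera_params('wrist')
f=least_squares(lambda p:np.r_[proj(A,p)-(268.5,59),proj(B,p)-(170,150)],[.7,-.1,.15]);print(f.x.round(3),f.fun.round(1))
c=f.x
for q in [(220,59),(317,59),(268.5,105)]: print(np.linalg.norm(back(A,q,c[2])-c).round(3), back(A,q,c[2]).round(3))
a=back(P,(233.3,160),.027,True);b=back(P,(291,154.3),.027,True);d=b-a
ang=np.arctan2(d[1],d[0]);x=np.array([-np.sin(ang),np.cos(ang),0])
print(a,b,np.linalg.norm(d),np.degrees(ang),(a+b)/2-.039*x)
print('scene',back(B,(225,200),.027))
plan([.584,-.1065,.1],90)
```

```text
[ 0.774 -0.104  0.137] [ 1.   1.7 -2.4 -0.8]
0.119 [0.775 0.015 0.137]
0.115 [ 0.782 -0.218  0.137]
0.111 [ 0.664 -0.102  0.137]
[ 0.54044136 -0.1091441   0.027     ] [ 0.56156406 -0.06686244  0.027     ] 0.04726423345676071 63.45460575072576 [ 0.58589136 -0.10543263  0.027     ]
scene [ 0.56811908 -0.09493957  0.027     ]
shift [-4.1  3.7 22.8] turn [-0.    -0.001 -0.564] tcp [ 0.5785 -0.1075  0.1228] clock 9.85 j [-0.32  0.39 -0.11  1.07 -0.    0.24] gap 0.0579 F [-0.6  0.3 -2. ]
```

Run:
```python
from h import *
plan([.5865,-.106,.075],90)
```

```text
shift [-6.   5.5 47.8] turn [-0.    -0.001 -0.564] tcp [ 0.5785 -0.1075  0.1228] clock 9.85 j [-0.32  0.39 -0.11  1.07 -0.    0.24] gap 0.0579 F [-0.6  0.3 -2. ]
```

Request:
{"method": "step_arm", "body": {
  "moves": [
    [[-6, 5, 0], [0, 0, -0.12], 45],
    [[-6, 5, 0], [0, 0, -0.24], 45],
    [[-6, 5, 5], [0, 0, -0.36], 45],
    [[-6, 5, 15], [0, 0, -0.48], 45],
    [[-6, 5, 30], [0, 0, -0.56], 45],
    [[-6, 5, 48], [0, 0, -0.56], 45],
    [[-6, 5, 48], [0, 0, -0.56], 45],
    [[-6, 5, 48], [0, 0, -0.56], 45]
  ]
}}

```text
clock: 10.52
tcp_pos: [0.5853, -0.1065, 0.0743]
orientation: [-0.001, 0.003, 1.0, 0.0]
wrist_force: [0.2, -0.6, -1.9]
finger_gap: 0.0578
grip_force: 44.5
```

Run:
```python
from h import *
plan([.5865,-.106,.0505],90)
```

```text
shift [-1.2  0.5 23.8] turn [ 0.001 -0.003 -0.005] tcp [ 0.5853 -0.1065  0.0743] clock 10.5167 j [-0.31  0.44 -0.16  0.97 -0.   -0.31] gap 0.0578 F [ 0.2 -0.6 -1.9]
```

Request:
{"method": "step_arm", "body": {
  "moves": [
    [[-1, 0.5, 8], [0, 0, 0], 45],
    [[-1, 0.5, 15], [0, 0, 0], 45],
    [[-1, 0.5, 19], [0, 0, 0], 45],
    [[-1, 0.5, 21], [0, 0, 0], 45],
    [[-1, 0.5, 22.5], [0, 0, 0], 45],
    [[-1, 0.5, 23.5], [0, 0, 0], 45],
    [[-1, 0.5, 23.5], [0, 0, 0], 45]
  ]
}}

```text
clock: 11.1
tcp_pos: [0.5881, -0.1058, 0.052]
orientation: [0.0, 0.002, 1.0, -0.0]
wrist_force: [-2.3, -0.5, 1.0]
finger_gap: 0.0581
grip_force: 44.9
```

Request:
{"method": "step_arm", "body": {
  "moves": [
    [[0, 0, 0], [0, 0, 0], 75],
    [[0, 0, 0], [0, 0, 0], 85],
    [[0, 0, 0], [0, 0, 0], 85],
    [[0, 0, -15], [0, 0, 0], 85],
    [[0, 0, -40], [0, 0, 0], 85],
    [[0, 0, -75], [0, 0, 0], 85],
    [[0, 0, -105], [0, 0, 0], 85],
    [[15, 0, -120], [0, 0, 0], 85]
  ]
}}

```text
clock: 11.77
tcp_pos: [0.577, -0.1067, 0.1755]
orientation: [0.004, 0.002, 1.0, -0.001]
wrist_force: [1.0, 0.1, 1.0]
finger_gap: 0.0849
grip_force: 0.0
```

Run:
```python
from h import *
plan([.3337,-.3036,.20])
```

```text
shift [ 242.4 -197.7  -25.9] turn [-0.     0.008  0.56 ] tcp [ 0.577  -0.1067  0.1755] clock 11.7667 j [-0.32  0.35 -0.04  1.17  0.   -0.32] gap 0.0849 F [1.  0.1 1. ]
```

Request:
{"method": "step_arm", "body": {
  "moves": [
    [[28, -22, -24], [0, 0, 0.07], 85],
    [[56, -45, -24], [0, 0, 0.14], 85],
    [[84, -68, -24], [0, 0, 0.21], 85],
    [[112, -91, -24], [0, 0, 0.28], 85],
    [[140, -114, -24], [0, 0, 0.35], 85],
    [[168, -137, -24], [0, 0, 0.42], 85],
    [[196, -160, -24], [0, 0, 0.49], 85],
    [[224, -183, -24], [0, 0, 0.56], 85]
  ]
}}

```text
clock: 12.43
tcp_pos: [0.3472, -0.2889, 0.1956]
orientation: [0.001, 0.28, 0.96, -0.0]
wrist_force: [0.7, -0.7, 0.5]
finger_gap: 0.085
grip_force: 0.0
```

Request:
{"method": "step_arm", "body": {
  "moves": [
    [[8, -22, 0], [0, 0, 0], 85],
    [[8, -22, 0], [0, 0, 0], 85],
    [[8, -22, 0], [0, 0, 0], 85],
    [[8, -22, 0], [0, 0, 0], 85]
  ]
}}

```text
clock: 12.77
tcp_pos: [0.3302, -0.3024, 0.1955]
orientation: [0.0, 0.278, 0.96, -0.0]
wrist_force: [-0.1, 0.8, -0.4]
finger_gap: 0.0846
grip_force: 0.0
```

Run:
```python
from h import *
im,P=snap('wrist','w5')
t,A=snap('top','t5')
plan([.3337,-.3036,.04])
print(proj(P,(.3337,-.3036,.095),True),proj(P,(.4495,-.326,.112),True))
c=np.zeros((600,800,3),np.uint8)
c[:225,:300]=cv2.resize(im,(300,225))
c[:280,300:700]=cv2.resize(im[90:230,160:360],(400,280),interpolation=cv2.INTER_CUBIC)
c[280:600,:800]=cv2.resize(t[120:232,180:460][:,:],(800,320),interpolation=cv2.INTER_CUBIC)
cv2.imwrite('pics/c5.png',c[:,:,::-1])
```

```text
shift [-3.400e+00  1.000e-01  1.554e+02] turn [0.    0.    0.001] tcp [ 0.3307 -0.3018  0.1954] clock 12.8667 j [-0.92  0.08 -0.33  1.16  0.   -0.36] gap 0.085 F [-0.1 -1.  -0.8]
[260.88234614 199.05691352] [305.29165831 312.61715074]
```

View pics/c5.png

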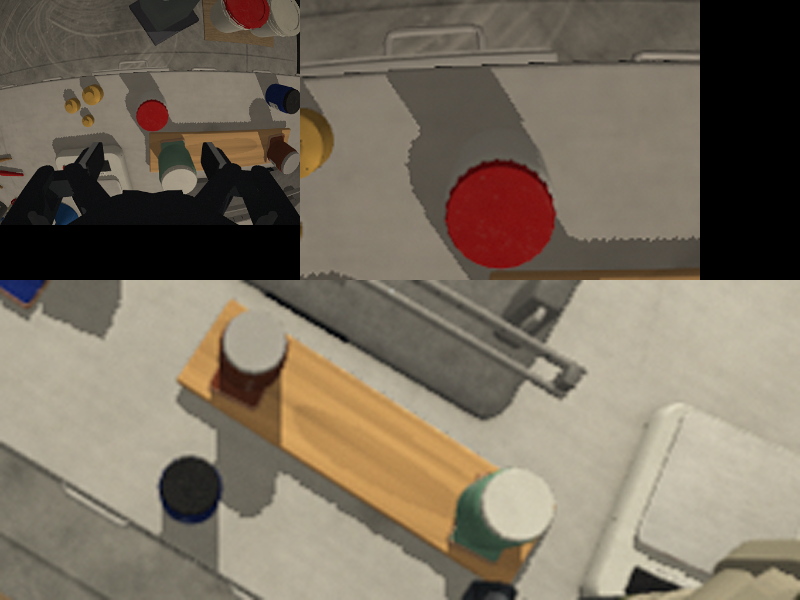

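Both jars stand on their tiles. The red lid is at (260,197) against a prediction of (261,199).

Run:
```python
from h import *
A=imaging.camera_params('top');P=imaging.camera_params('wrist')
print('green',back(A,(360.6-.3,199.1-.3),.112),'brown',back(A,(268.9-.3,141.7-.3),.097))
print('white',back(P,(260,197),.095,True))
plan([.333,-.303,.09]);plan([.333,-.303,.04])
```

```text
green [ 0.4476803  -0.32401206  0.112     ] brown [ 0.58652543 -0.10592485  0.097     ]
white [ 0.33213416 -0.3026905   0.095     ]
shift [ -2.5   0.2 105.4] turn [0.    0.    0.001] tcp [ 0.3307 -0.3018  0.1954] clock 12.8667 j [-0.92  0.08 -0.33  1.16  0.   -0.36] gap 0.085 F [-0.1 -1.  -0.8]
shift [ -2.5   0.2 155.4] turn [0.    0.    0.001] tcp [ 0.3307 -0.3018  0.1954] clock 12.8667 j [-0.92  0.08 -0.33  1.16  0.   -0.36] gap 0.085 F [-0.1 -1.  -0.8]
```

Request:
{"method": "step_arm", "body": {
  "moves": [
    [[-2, 0, 35], [0, 0, 0], 85],
    [[-2, 0, 70], [0, 0, 0], 85],
    [[-2, 0, 85], [0, 0, 0], 85],
    [[-2, 0, 90], [0, 0, 0], 85],
    [[-2, 0, 90], [0, 0, 0], 85],
    [[-2, 0, 90], [0, 0, 0], 85]
  ]
}}

```text
clock: 13.37
tcp_pos: [0.3325, -0.3034, 0.106]
orientation: [0.0, 0.278, 0.961, -0.0]
wrist_force: [0.1, 0.0, -0.0]
finger_gap: 0.085
grip_force: 0.0
```

Run:
```python
from h import *
plan([.333,-.303,.04])
```

```text
shift [-0.2  0.6 66. ] turn [-0.     0.001  0.001] tcp [ 0.3325 -0.3034  0.106 ] clock 13.3667 j [-0.92  0.16 -0.48  0.93  0.   -0.36] gap 0.085 F [ 0.1  0.  -0. ]
```

Request:
{"method": "step_arm", "body": {
  "moves": [
    [[0, 0.5, 25], [0, 0, 0], 85],
    [[0, 0.5, 50], [0, 0, 0], 85],
    [[0, 0.5, 66], [0, 0, 0], 85],
    [[0, 0.5, 66], [0, 0, 0], 85],
    [[0, 0.5, 66], [0, 0, 0], 45],
    [[0, 0.5, 66], [0, 0, 0], 40],
    [[0, 0.5, 66], [0, 0, 0], 40],
    [[0, 0.5, 66], [0, 0, 0], 40]
  ]
}}

```text
clock: 14.03
tcp_pos: [0.3331, -0.3044, 0.0414]
orientation: [0.002, 0.278, 0.961, -0.001]
wrist_force: [0.6, 1.3, 5.9]
finger_gap: 0.0502
grip_force: 41.4
```

Run:
```python
from h import *
plan([.5155,-.216,.16])
```

```text
shift [-107.4  172.  -118.5] turn [-0.001  0.004  0.   ] tcp [ 0.3331 -0.3044  0.0414] clock 14.0333 j [-0.92  0.23 -0.57  0.76 -0.   -0.35] gap 0.0502 F [0.6 1.3 5.9]
```

Request:
{"method": "step_arm", "body": {
  "moves": [
    [[0, 0, -20], [0, 0, 0], 40],
    [[0, 0, -50], [0, 0, 0], 40],
    [[0, 15, -80], [0, 0, 0], 40],
    [[0, 40, -105], [0, 0, 0], 40],
    [[-5, 70, -120], [0, 0, 0], 40],
    [[-15, 95, -120], [0, 0, 0], 40],
    [[-32, 120, -120], [0, 0, 0], 40],
    [[-52, 142, -120], [0, 0, 0], 40]
  ]
}}

```text
clock: 14.7
tcp_pos: [0.4531, -0.2096, 0.1615]
orientation: [0.001, 0.278, 0.961, -0.0]
wrist_force: [0.1, -1.2, -1.0]
finger_gap: 0.05
grip_force: 42.3
```

Run:
```python
from h import *
plan([.5175,-.2167,.12])
```

```text
shift [-58.2  28.4  41.6] turn [-0.     0.003  0.   ] tcp [ 0.4531 -0.2096  0.1615] clock 14.7 j [-0.59  0.2  -0.28  1.09  0.   -0.03] gap 0.05 F [ 0.1 -1.2 -1. ]
```

Request:
{"method": "step_arm", "body": {
  "moves": [
    [[-20, 12, 0], [0, 0, 0], 40],
    [[-40, 22, 5], [0, 0, 0], 40],
    [[-54, 28, 20], [0, 0, 0], 40],
    [[-57, 28, 45], [0, 0, 0], 40],
    [[-57, 28, 70], [0, 0, 0], 40],
    [[-57, 28, 80], [0, 0, 0], 40],
    [[-57, 28, 80], [0, 0, 0], 40],
    [[-57, 28, 80], [0, 0, 0], 40]
  ]
}}

```text
clock: 15.37
tcp_pos: [0.5147, -0.2175, 0.0799]
orientation: [-0.0, 0.278, 0.961, -0.0]
wrist_force: [1.4, 0.4, -0.4]
finger_gap: 0.0505
grip_force: 42.3
```

Run:
```python
from h import *
plan([.5175,-.2167,.0590])
```

```text
shift [-1.9  2.1 20.9] turn [-0. -0. -0.] tcp [ 0.5147 -0.2175  0.0799] clock 15.3667 j [-0.54  0.37 -0.25  0.94 -0.    0.02] gap 0.0505 F [ 1.4  0.4 -0.4]
```

Request:
{"method": "step_arm", "body": {
  "moves": [
    [[-1.5, 1.5, 7], [0, 0, 0], 40],
    [[-1.5, 1.5, 13], [0, 0, 0], 40],
    [[-1.5, 1.5, 17], [0, 0, 0], 40],
    [[-1.5, 1.5, 19], [0, 0, 0], 40],
    [[-1.5, 1.5, 20.5], [0, 0, 0], 40],
    [[-1.5, 1.5, 21], [0, 0, 0], 40],
    [[-1.5, 1.5, 21], [0, 0, 0], 40]
  ]
}}

```text
clock: 15.95
tcp_pos: [0.5169, -0.217, 0.0595]
orientation: [0.0, 0.278, 0.961, -0.0]
wrist_force: [-2.5, 1.7, 6.2]
finger_gap: 0.0503
grip_force: 43.0
```

Request:
{"method": "step_arm", "body": {
  "moves": [
    [[0, 0, 0], [0, 0, 0], 75],
    [[0, 0, 0], [0, 0, 0], 85],
    [[0, 0, 0], [0, 0, 0], 85],
    [[0, 0, -15], [0, 0, 0], 85],
    [[0, 0, -40], [0, 0, 0], 85],
    [[0, 0, -75], [0, 0, 0], 85],
    [[0, 0, -105], [0, 0, 0], 85],
    [[10, 10, -130], [0, 0, 0], 85]
  ]
}}

```text
clock: 16.62
tcp_pos: [0.515, -0.2052, 0.1905]
orientation: [0.002, 0.279, 0.96, -0.001]
wrist_force: [0.4, 0.2, 0.2]
finger_gap: 0.0847
grip_force: 0.0
```

Run:
```python
from h import *
plan([.606,.179,.17],70)
```

```text
shift [129.2 373.2  19.8] turn [-0.001  0.003 -0.217] tcp [ 0.515  -0.2052  0.1905] clock 16.6167 j [-0.52  0.29 -0.09  1.19 -0.    0.04] gap 0.0847 F [0.4 0.2 0.2]
```

Request:
{"method": "step_arm", "body": {
  "moves": [
    [[13, 37, 2], [0, 0, -0.03], 85],
    [[26, 75, 5], [0, 0, -0.06], 85],
    [[39, 112, 8], [0, 0, -0.09], 85],
    [[52, 150, 10], [0, 0, -0.12], 85],
    [[65, 187, 12], [0, 0, -0.15], 85],
    [[78, 225, 14], [0, 0, -0.18], 85],
    [[91, 262, 16], [0, 0, -0.2], 85],
    [[104, 300, 18], [0, 0, -0.22], 85]
  ]
}}

```text
clock: 17.28
tcp_pos: [0.5865, 0.1078, 0.1702]
orientation: [0.0, 0.171, 0.985, -0.0]
wrist_force: [0.6, -0.2, -0.3]
finger_gap: 0.0849
grip_force: 0.0
```

Run:
```python
from h import *
plan([.606,.179,.17],70)
```

```text
shift [ 5.5 73.6  0.1] turn [-0.     0.     0.006] tcp [0.5865 0.1078 0.1702] clock 17.2833 j [ 0.05  0.38 -0.01  1.18 -0.    0.39] gap 0.0849 F [ 0.6 -0.2 -0.3]
```

Request:
{"method": "step_arm", "body": {
  "moves": [
    [[3, 35, 0], [0, 0, 0], 85],
    [[5, 65, 0], [0, 0, 0], 85],
    [[5, 73, 0], [0, 0, 0], 85],
    [[5, 73, 0], [0, 0, 0], 85],
    [[5, 73, 0], [0, 0, 0], 85]
  ]
}}

```text
clock: 17.7
tcp_pos: [0.6059, 0.1762, 0.1698]
orientation: [-0.0, 0.171, 0.985, -0.0]
wrist_force: [-0.3, -0.0, -0.1]
finger_gap: 0.0852
grip_force: 0.0
```

Run:
```python
from h import *
im,P=snap('wrist','w6');t,A=snap('top','t6')
plan([.606,.179,.03],70)
print(proj(P,(.606,.179,.009),True))
c=np.zeros((600,800,3),np.uint8)
c[:300]=cv2.resize(im[130:280,100:500],(800,300),interpolation=cv2.INTER_CUBIC)
c[300:600]=cv2.resize(t[100:235,120:480],(800,300),interpolation=cv2.INTER_CUBIC)
cv2.imwrite('pics/c6.png',c[:,:,::-1])
```

```text
shift [  1.2   4.  140.1] turn [-0.001 -0.     0.004] tcp [0.6059 0.175  0.1701] clock 17.8 j [ 0.15  0.44  0.09  1.22 -0.    0.5 ] gap 0.0852 F [-0.4 -0.1 -0.7]
[262.64017075 178.15591286]
```

View pics/c6.png

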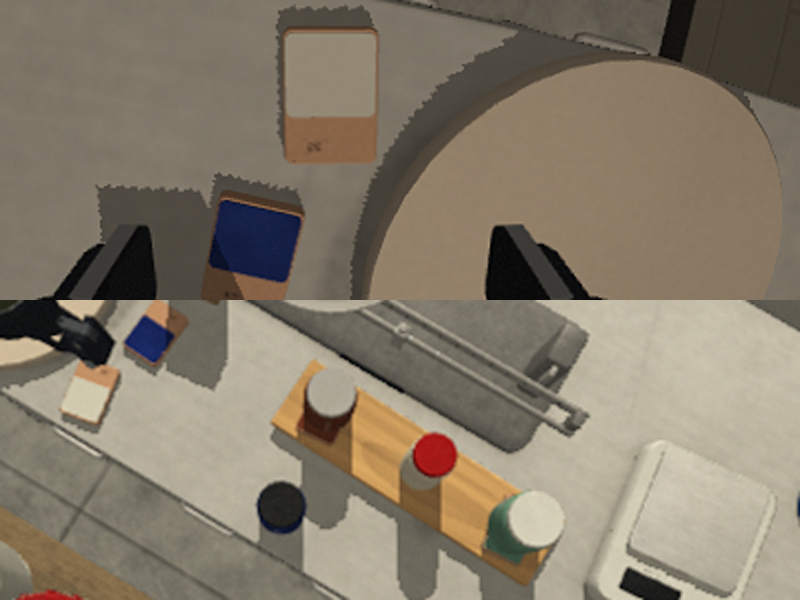

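The tile is aligned with the gripper, its centre at about (265.5,177.5). The disc edge leaves about 40 mm beside the tile. In the top view all three jars stand on the board, the red lid at about (315.6,169.6).

Run:
```python
from h import *
A=imaging.camera_params('top');P=imaging.camera_params('wrist')
print('white',back(A,(315.5,169.5),.113)); p=back(P,(265.5,177.5),.009,True);print(p)
s=telemetry.get_state()
plan([p[0],p[1],.06],70)
```

```text
white [ 0.51586817 -0.21763909  0.113     ]
[0.60642453 0.18080368 0.009     ]
shift [  1.4   5.8 110.1] turn [-0.001 -0.     0.004] tcp [0.6059 0.175  0.1701] clock 17.8 j [ 0.15  0.44  0.09  1.22 -0.    0.5 ] gap 0.0852 F [-0.4 -0.1 -0.7]
```

Request:
{"method": "step_arm", "body": {
  "moves": [
    [[1, 5, 35], [0, 0, 0], 72],
    [[1, 5, 70], [0, 0, 0], 72],
    [[1, 5, 100], [0, 0, 0], 72],
    [[1, 5, 125], [0, 0, 0], 72],
    [[1, 5, 140], [0, 0, 0], 72],
    [[1, 5, 140], [0, 0, 0], 72],
    [[1, 5, 140], [0, 0, 0], 72]
  ]
}}

```text
clock: 18.38
tcp_pos: [0.6062, 0.1797, 0.0298]
orientation: [-0.001, 0.172, 0.985, -0.0]
wrist_force: [1.0, 0.5, 1.0]
finger_gap: 0.0722
grip_force: 0.0
```

Run:
```python
from h import *
plan([.606,.180,-.002],70)
```

```text
shift [ 0.2  0.3 31.8] turn [-0.001 -0.002  0.003] tcp [0.6062 0.1797 0.0298] clock 18.3833 j [ 0.16  0.55 -0.11  0.92 -0.    0.51] gap 0.0722 F [1.  0.5 1. ]
```

Request:
{"method": "step_arm", "body": {
  "moves": [
    [[0, 0, 15], [0, 0, 0], 72],
    [[0, 0, 24], [0, 0, 0], 72],
    [[0, 0, 28], [0, 0, 0], 66],
    [[0, 0, 30], [0, 0, 0], 62],
    [[0, 0, 31], [0, 0, 0], 60],
    [[0, 0, 31], [0, 0, 0], 58],
    [[0, 0, 31], [0, 0, 0], 58]
  ]
}}

```text
clock: 18.97
tcp_pos: [0.6073, 0.1815, -0.0001]
orientation: [0.0, 0.171, 0.985, 0.0]
wrist_force: [-0.3, 0.0, -0.5]
finger_gap: 0.0584
grip_force: 0.0
```

Clear of the bench. Down 2 mm, then close gently.

Request:
{"method": "step_arm", "body": {
  "moves": [
    [[0, -1, 2], [0, 0, 0], 58],
    [[0, -1, 2], [0, 0, 0], 54],
    [[0, -1, 2], [0, 0, 0], 50],
    [[0, -1, 2], [0, 0, 0], 44],
    [[0, -1, 2], [0, 0, 0], 40],
    [[0, -1, 2], [0, 0, 0], 40],
    [[0, -1, 2], [0, 0, 0], 40]
  ],
  "grip_force": 35
}}

```text
clock: 19.55
tcp_pos: [0.6069, 0.1805, -0.0024]
orientation: [0.0, 0.171, 0.985, 0.0]
wrist_force: [-0.0, 0.4, 3.1]
finger_gap: 0.0488
grip_force: 37.1
```

Run:
```python
from h import *
plan([.606,.18,.18],70)
```

```text
shift [   0.6   -0.7 -182.4] turn [0.    0.001 0.005] tcp [ 0.6069  0.1805 -0.0024] clock 19.55 j [ 0.16  0.58 -0.14  0.85 -0.    0.51] gap 0.0488 F [-0.   0.4  3.1]
```

Request:
{"method": "step_arm", "body": {
  "moves": [
    [[0, 0, -15], [0, 0, 0], 40],
    [[0, 0, -40], [0, 0, 0], 40],
    [[0, 0, -70], [0, 0, 0], 40],
    [[0, 0, -105], [0, 0, 0], 40],
    [[0, 0, -140], [0, 0, 0], 40],
    [[0, 0, -160], [0, 0, 0], 40],
    [[0, -15, -170], [0, 0, 0], 40],
    [[0, -40, -170], [0, 0, 0.02], 40]
  ]
}}

```text
clock: 20.22
tcp_pos: [0.5949, 0.1438, 0.1699]
orientation: [0.003, 0.179, 0.984, 0.001]
wrist_force: [-0.0, -0.2, -0.3]
finger_gap: 0.049
grip_force: 36.8
```

Run:
```python
from h import *
plan([.5166,-.2174,.165])
```

```text
shift [ -54.3 -365.5    4.2] turn [0.003 0.004 0.203] tcp [0.5949 0.1438 0.1699] clock 20.2167 j [0.11 0.4  0.02 1.19 0.   0.47] gap 0.049 F [-0.  -0.2 -0.3]
```

Request:
{"method": "step_arm", "body": {
  "moves": [
    [[-5, -33, 0], [0, 0, 0.02], 40],
    [[-10, -66, 0], [0, 0, 0.04], 40],
    [[-15, -100, 0], [0, 0, 0.06], 40],
    [[-20, -133, 0], [0, 0, 0.08], 40],
    [[-25, -167, 0], [0, 0, 0.1], 40],
    [[-30, -200, 0], [0, 0, 0.12], 40],
    [[-35, -233, 0], [0, 0, 0.14], 40],
    [[-40, -266, 0], [0, 0, 0.16], 40]
  ]
}}

```text
clock: 20.88
tcp_pos: [0.5339, -0.1218, 0.166]
orientation: [-0.001, 0.26, 0.966, -0.0]
wrist_force: [0.2, -0.1, 0.1]
finger_gap: 0.049
grip_force: 36.8
```

Run:
```python
from h import *
plan([.5166,-.2174,.165])
```

```text
shift [-33.  -91.4   1. ] turn [-0.001 -0.002  0.039] tcp [ 0.5339 -0.1218  0.166 ] clock 20.8833 j [-0.37  0.29 -0.15  1.14 -0.    0.15] gap 0.049 F [ 0.2 -0.1  0.1]
```

Request:
{"method": "step_arm", "body": {
  "moves": [
    [[-9, -25, 0], [0, 0, 0.02], 40],
    [[-19, -53, 0], [0, 0, 0.04], 40],
    [[-28, -77, 0], [0, 0, 0.04], 40],
    [[-33, -90, 0], [0, 0, 0.04], 40],
    [[-33, -90, 0], [0, 0, 0.04], 40],
    [[-33, -90, 10], [0, 0, 0.04], 40],
    [[-33, -90, 25], [0, 0, 0.04], 40],
    [[-33, -90, 25], [0, 0, 0.04], 40]
  ]
}}

```text
clock: 21.55
tcp_pos: [0.5176, -0.2121, 0.1388]
orientation: [-0.003, 0.278, 0.961, 0.001]
wrist_force: [-0.5, 0.5, 0.1]
finger_gap: 0.0492
grip_force: 36.8
```

Run:
```python
from h import *
im,P=snap('wrist','w7');t,A=snap('top','t7')
plan([.5166,-.2174,.111])
print(proj(P,(.516,-.217,.113),True))
c=np.zeros((600,800,3),np.uint8)
c[:, :]=cv2.resize(im[90:300,110:390],(800,600),interpolation=cv2.INTER_CUBIC)
cv2.imwrite('pics/c7.png',c[:,:,::-1])
```

```text
shift [-0.8 -5.1 30.2] turn [ 0.    -0.003  0.002] tcp [ 0.5187 -0.2127  0.1412] clock 21.65 j [-0.53  0.33 -0.16  1.09  0.    0.03] gap 0.0493 F [-0.2 -0.3 -0.6]
[251.71635864 231.36734029]
```

View pics/c7.png

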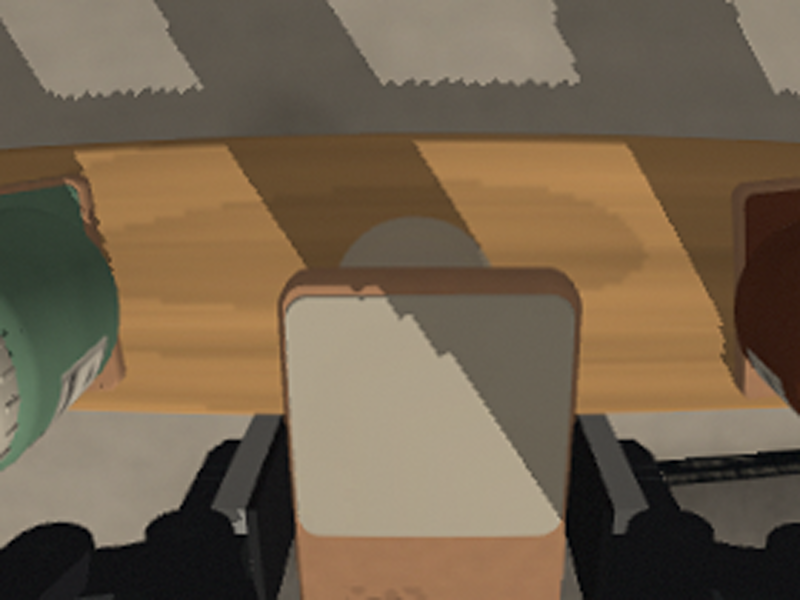

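The tile is held level over the white jar, which sits slightly left of it. That matches the computed −5 mm correction in tool y.

Request:
{"method": "step_arm", "body": {
  "moves": [
    [[-0.5, -4, 0], [0, 0, 0], 40],
    [[-0.5, -4, 5], [0, 0, 0], 40],
    [[-0.5, -4, 12], [0, 0, 0], 40],
    [[-0.5, -4, 18], [0, 0, 0], 40],
    [[-0.5, -4, 18], [0, 0, 0], 40],
    [[-0.5, -4, 18], [0, 0, 0], 40],
    [[-0.5, -4, 18], [0, 0, 0], 40]
  ]
}}

```text
clock: 22.23
tcp_pos: [0.5177, -0.2181, 0.1242]
orientation: [-0.0, 0.278, 0.961, 0.0]
wrist_force: [-0.5, -0.6, -0.2]
finger_gap: 0.049
grip_force: 36.8
```

Run:
```python
from h import *
plan([.5166,-.2174,.111])
```

```text
shift [ 1.3  0.  13.2] turn [-0. -0. -0.] tcp [ 0.5177 -0.2181  0.1242] clock 22.2333 j [-0.54  0.34 -0.18  1.05 -0.    0.02] gap 0.049 F [-0.5 -0.6 -0.2]
```

Request:
{"method": "step_arm", "body": {
  "moves": [
    [[1, 0, 4], [0, 0, 0], 40],
    [[1, 0, 8], [0, 0, 0], 40],
    [[1, 0, 10], [0, 0, 0], 40],
    [[1, 0, 11.5], [0, 0, 0], 40],
    [[1, 0, 12.5], [0, 0, 0], 40],
    [[1, 0, 12.5], [0, 0, 0], 40],
    [[1, 0, 12.5], [0, 0, 0], 40]
  ]
}}

```text
clock: 22.82
tcp_pos: [0.5169, -0.2176, 0.1118]
orientation: [0.0, 0.278, 0.961, -0.0]
wrist_force: [0.1, 0.5, -1.3]
finger_gap: 0.0491
grip_force: 36.8
```

Request:
{"method": "step_arm", "body": {
  "moves": [
    [[0, 0, 0.7], [0, 0, 0], 40],
    [[0, 0, 1.4], [0, 0, 0], 40],
    [[0, 0, 1.4], [0, 0, 0], 40]
  ]
}}

```text
clock: 23.07
tcp_pos: [0.517, -0.2177, 0.1106]
orientation: [0.0, 0.278, 0.961, -0.0]
wrist_force: [-0.9, 0.1, 0.5]
finger_gap: 0.049
grip_force: 36.9
```

Request:
{"method": "step_arm", "body": {
  "moves": [
    [[0, 0, 0.5], [0, 0, 0], 40],
    [[0, 0, 0.8], [0, 0, 0], 40],
    [[0, 0, 0.8], [0, 0, 0], 40]
  ]
}}

```text
clock: 23.32
tcp_pos: [0.5172, -0.2178, 0.1106]
orientation: [0.001, 0.278, 0.961, -0.0]
wrist_force: [-0.3, 0.8, 5.8]
finger_gap: 0.0492
grip_force: 37.4
```

Request:
{"method": "step_arm", "body": {
  "moves": [
    [[0, 0, -0.3], [0, 0, 0], 52],
    [[0, 0, -0.3], [0, 0, 0], 58],
    [[0, 0, -0.3], [0, 0, 0], 70],
    [[0, 0, -0.3], [0, 0, 0], 75],
    [[0, 0, -10], [0, 0, 0], 75],
    [[0, 0, -35], [0, 0, 0], 75],
    [[0, 0, -70], [0, 0, 0], 75],
    [[30, 0, -100], [0, 0, 0], 75]
  ]
}}

```text
clock: 23.98
tcp_pos: [0.4949, -0.2042, 0.2106]
orientation: [0.002, 0.279, 0.96, -0.001]
wrist_force: [1.8, -1.1, 1.0]
finger_gap: 0.0748
grip_force: 0.0
```

Request:
{"method": "step_arm", "body": {
  "moves": [
    [[20, 30, 0], [0, 0, 0], 75],
    [[40, 65, 0], [0, 0, 0], 75],
    [[50, 100, 0], [0, 0, 0], 75],
    [[50, 135, 0], [0, 0, 0], 75],
    [[50, 170, 0], [0, 0, 0], 75],
    [[50, 200, 0], [0, 0, 0], 75],
    [[50, 200, 0], [0, 0, 0], 75],
    [[50, 200, 0], [0, 0, 0], 75]
  ]
}}

```text
clock: 24.65
tcp_pos: [0.557, -0.0047, 0.2094]
orientation: [0.0, 0.277, 0.961, -0.0]
wrist_force: [-0.9, -0.5, -0.1]
finger_gap: 0.0749
grip_force: 0.0
```

Run:
```python
from h import *
t,A=snap('top','t8');s,B=snap('scene','s8')
print(telemetry.get_state()['tcp_pos'])
c=np.zeros((600,800,3),np.uint8)
c[:300]=cv2.resize(t[120:225,200:480],(800,300),interpolation=cv2.INTER_CUBIC)
c[300:600]=cv2.resize(s[130:250,100:420],(800,300),interpolation=cv2.INTER_CUBIC)
cv2.imwrite('pics/c8.png',c[:,:,::-1])
```

```text
[ 0.55618189 -0.00636801  0.20923225]
```

View pics/c8.png

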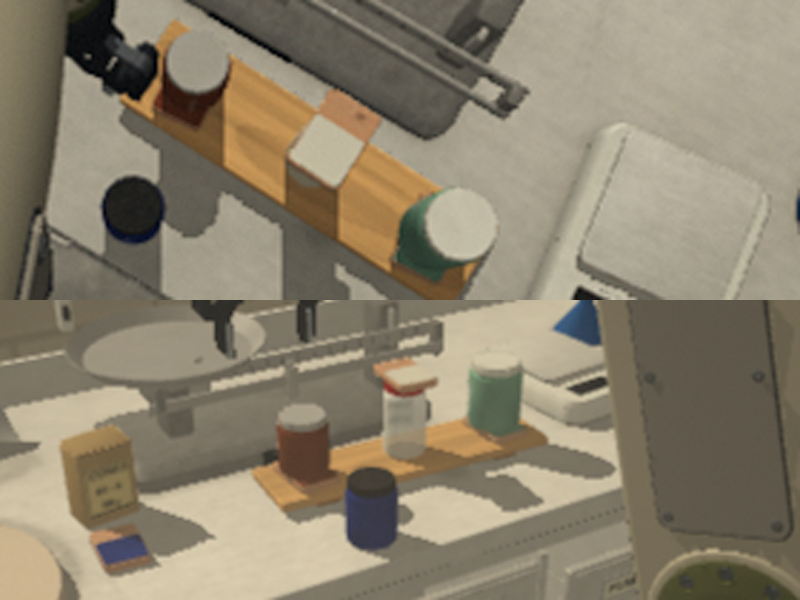

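Run:
```python
from h import *
A=imaging.camera_params('top')
print(back(A,(317,168),.122)); print(telemetry.get_state()['qvel'].round(3))
print(env.hand_in())
```

```text
[ 0.51776061 -0.21949456  0.122     ]
[-0.021 -0.007 -0.01  -0.003  0.001  0.001]
the job is handed in; nothing more can be done
None
```

The job is handed in: the green and rust-brown jars stand on their tiles, the white jar midway between them with the white tile flat on its lid. By my camera measurements each is about 1–3 mm from its target; the blue jar was left alone and nothing fell, at about 25 s of the 99 s.

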